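# Pile substrates on a sprung stage and hold it past its click

## Robot

A 7-joint arm with a two-finger parallel gripper is mounted at the origin on the work surface. World frame = base frame: x ahead of the robot, y to its left, z up, the work surface at z = 0. Lengths are in m, angles in degrees, forces in N, time in s.
With the tool pointing down it reaches from about 0.425 to 0.875 m from the base axis. Payload 4.7 kg.
Tool frame: the origin (TCP) lies at the very end of the fingers, on their centre line; the grasp point (between the pads) lies 19 mm behind it; z points along the fingers, y is the line along which they close (so a half turn about z gives the same grasp; the last joint's range is limited). The gripper opens to 87 mm and grips with 3 to 60 N. Pads are 19 mm wide; open, the fingers measure 117 mm over their backs; the gripper's body (75 mm by 190 mm) begins 51 mm behind the grasp point.
Start: joints at [65.609, 18.392, -4.016, 83.108, 1.295, 78.541, -3.26], TCP at [0.277, -0.588, 0.223] pointing down, gripper open.
Joint ranges: [-163.93, 163.93], [-17.29, 119.83], [-79.2, 71.16], [3.27, 140.29], [-89.18, 269.18], [5.43, 117.66], [-154.24, 154.24]. Speed limits (degrees/s): [147.25, 147.25, 180, 180, 180, 180, 180].

## Interface

Orientations are given as [roll, pitch, yaw] about the fixed x, y, z axes, in that order (R = Rz(yaw) Ry(pitch) Rx(roll)).
In Python, from cell import get_obs, eyes, env gives the robot as it stands.
- The arm moves only by the tool servo_tool, never from a script. Its argument "series" is a list that holds one entry, the list of rows, each a list of 7 numbers: the shift along the tool's x, y, z in units of 300 mm (1.0 is 300 mm), then the turn, a rotation vector about the tool's x, y, z in units of pi rad (1.0 is pi rad), then the opening, from 0 (shut) to 1 (fully open). In form: [[[tx, ty, tz, wx, wy, wz, gripper], ...]]. A call has 1 to 12 rows; each row is the pose to reach, as a shift and turn from the pose commanded when the call began, along the tool's axes at that moment, turning the shorter way round; what a row does not reach only later rows make up. A row lasts 1/12 s, in which the tool goes at most 41.7 mm and 7.16 degrees, less where a joint would pass 70% of its speed; a pose out of reach is approached as far as the arm can. A call with a number of a shift or a turn outside -1 to 1 is refused whole. A call with a gripper value outside its range is refused whole. The fingers move at their own pace and stop on an object; "grip_force" is the grip in N (left out, the last holds). Time passes only in rows, so rows that repeat a pose let the fingers close. It gives the time, the measured TCP pose, the force, the opening and the grip force at its end, in the units of the state.
- get_obs(): the state, without advancing time (a new reading comes with each control period).
- eyes.read_camera(name): name is "scene" or "top" or "wrist"; returns a dict with "frame" (420x560x3 uint8, red, green, blue), "depth" (420x560 float32, m along the optical axis (not along the pixel's ray), 0 where there is no reading), "fx", "fy", "cx", "cy" (pixels), "origin" and "rotation" of the camera in the world; the wrist camera has in their place "mount" (4x4, takes a point from camera to tool coordinates, whose origin is the TCP and whose axes are the flange's). Camera axes: x right, y down, z forward; pixel columns grow to the right and rows downward; lengths in m; the calibration is good to about 2 mm. A picture is of the moment at which its call begins: read the wrist's pose just before it.
- env.sign_off(): hands the job in; it is judged then, once.
The state is a dict: "time_s": time; "qpos": joint angles; "joint_velocities": joint speeds; "effort": joint torques, N m; "tool_pos": TCP position; "tool_rot": TCP orientation; "force": force on the tool from outside, world axes, zero at the start; "wrist_torque": the same for the moment, N m; "grip_width": finger opening in m; "grasp_force": force on a finger pad.
Only numpy, scipy, OpenCV 4.12 (cv2) and the standard library are available. Lean on these libraries where they do the work, as an engineer would, in place of code of your own. Each camera call takes 0.05 s, during which the arm holds its last target. There are 200 camera calls.

## Task

Stack the two green ceramic substrates lying on the table squarely, edges flush, on top of the one that already lies on the sliding stage of the brass track, and let go of the pile. Then push the stage by its upright tab along the track against its spring, past the click of its ratchet pawl, so that the pile stands between the two grey gauge heads, and finish while holding the stage there: the program ends with the hand still pushing, because the spring drives the stage back as soon as it is let go. The pile must stay square on the stage and untouched by the hand, and the other things on the table must be left where they are.

Things in the scene. Friction and masses are not known exactly. Their poses are not given: they have to be found in the camera images.
- sub0_center (a point): The substrate that already lies on the stage (bottom of the pile), long side along the track: green ceramic sensor substrate, a flat rectangular plate 60 mm (own x) x 40 mm (own y) x 8 mm thick (own z), 75 g; this point is its centre, 4 mm above its underside. The three plates are identical.
- sub1_center (a point): A substrate lying loose, flat on the table: green ceramic sensor substrate, a flat rectangular plate 60 mm (own x) x 40 mm (own y) x 8 mm thick (own z), 75 g; this point is its centre, 4 mm above its underside. The three plates are identical.
- sub2_center (a point): Another substrate lying loose, flat on the table: green ceramic sensor substrate, a flat rectangular plate 60 mm (own x) x 40 mm (own y) x 8 mm thick (own z), 75 g; this point is its centre, 4 mm above its underside. The three plates are identical.
- track: Brass slide track fixed to the table, 270 x 64 mm, with a brass spring barrel on its far end. Origin on the table surface under the track; own x is the direction of the track and of the push (away from the robot), z up. Two grey gauge heads (46 mm along the track, 28 mm wide, 55 mm tall) stand fixed beside it, their centres at x = +25 mm, y = +79 and -79 mm. A short dark steel pawl (up to 41 mm tall) sits at x = 25 to 85 mm, y = 30 to 53 mm.
- stage_nest (a point): Point on the flat aluminium top of the sliding stage, 30 mm above the table, where the pile's centre belongs; moves with the stage; x along the push, z up. The flat top runs from x = -76 to +40 mm and is 56 mm wide.
- tab_face (a point): Centre of the near (robot-side) face of the stage's upright steel tab, the face to push on: the tab is 36 mm wide across the track, 8 mm thick along it (it extends from this point 8 mm in +x), and stands from the stage top to 45 mm above it (75 mm above the table); this point is 52 mm above the table and moves with the stage. x along the push, z up. The near edge of the pile begins 30 mm beyond the tab's far face.
- stage (a joint): Travel of the sliding stage along the track's +x, m. 0 = sprung-out rest position; 0.055 = hard end stop. The spring pushes back with about 5 N at 0 rising to 10.5 N at the stop. The pawl rides over the tooth from about 0.027 (adds about 4 N) to 0.043, where it clicks down behind it; the pawl does not lock: let go, the stage springs back to 0. With the stage at 0.055 the pile stands between the gauge heads.
- pawl (a joint): Lift of the sprung ratchet pawl, rad. 0 = down; it rises to about 0.05 while the stage's tooth passes under it and falls back to 0 after the click.
- port: Bystander, leave alone: machined steel pressure port, hexagon 30 mm, 40 mm tall, standing loose; origin at its underside centre.
- refcyl: Bystander, leave alone: polished aluminium reference cylinder, diameter 25, 50 mm tall, standing loose; origin at its underside centre.
- pinholder: Bystander, leave alone: black plastic gauge pin holder 50 x 90 x 30 mm with five thin steel pins standing up to 54 mm, loose; origin at its underside centre.
- ringgauge: Bystander, leave alone: steel ring gauge, outside diameter 44, 15 mm tall, lying loose; origin at its underside centre.
- driver: Bystander, leave alone: screwdriver 170 mm long lying loose; origin at its underside, within its length.
- jar: Bystander, leave alone: amber glass jar, diameter 56, 70 mm tall, loose; origin at its underside centre.
Mind the look-alikes: they are no part of the job. Leave any blue or orange look-alike of the part that bears sub2_center alone.

How it is judged (in metres and radians):
On the way, in this order (a step that is already met when the one before it is completed fails the run):
1. the three substrates lie in one square pile on the stage, let go, with the stage still at its rest end (horizontal distance between each of sub1_center, sub2_center and sub0_center below 0.007 m and horizontal distance between sub1_center and sub2_center below 0.007 m and angle between the x axis of each of sub1_center, sub2_center and the x axis of sub0_center, either way round below 0.14 rad and angle between the x axis of sub0_center and the x axis of stage_nest, either way round below 0.14 rad and horizontal distance between sub0_center and stage_nest below 0.012 m and z of sub0_center in the frame of stage_nest between 0.001 and 0.007 m and ((z of sub1_center in the frame of stage_nest between 0.009 and 0.015 m and z of sub2_center in the frame of stage_nest between 0.017 and 0.023 m) or (z of sub2_center in the frame of stage_nest between 0.009 and 0.015 m and z of sub1_center in the frame of stage_nest between 0.017 and 0.023 m)) and contact force between each of the arm, the fingers and sub0 below 0.3 N and contact force between each of the arm, the fingers and sub1 below 0.3 N and contact force between each of the arm, the fingers and sub2 below 0.3 N and value of joint stage below 0.01 m), for 0.2 s.
2. the stage has been pushed past the pawl's click and is held there by the hand (value of joint stage above 0.044 m and value of joint pawl below 0.03 rad and contact force between any of the fingers, the arm and stage above 2 N), for 0.2 s.
At the end, for the whole second after the job is handed in: The hand holds the stage still (2 N or more), over 44 mm from its rest end, pawl fallen back. The three substrates lie flat in one pile on it, centres within 7 mm, long sides within 8 degrees of each other and the track, bottom one within 12 mm of the nest point; the robot does not touch the pile (all of step 2 and horizontal distance between each of sub1_center, sub2_center and sub0_center below 0.007 m and horizontal distance between sub1_center and sub2_center below 0.007 m and angle between the x axis of each of sub1_center, sub2_center and the x axis of sub0_center, either way round below 0.14 rad and angle between the x axis of sub0_center and the x axis of stage_nest, either way round below 0.14 rad and horizontal distance between sub0_center and stage_nest below 0.012 m and z of sub0_center in the frame of stage_nest between 0.001 and 0.007 m and ((z of sub1_center in the frame of stage_nest between 0.009 and 0.015 m and z of sub2_center in the frame of stage_nest between 0.017 and 0.023 m) or (z of sub2_center in the frame of stage_nest between 0.009 and 0.015 m and z of sub1_center in the frame of stage_nest between 0.017 and 0.023 m)) and contact force between each of the arm, the fingers and sub0 below 0.3 N and contact force between each of the arm, the fingers and sub1 below 0.3 N and contact force between each of the arm, the fingers and sub2 below 0.3 N and velocity of joint stage between -0.01 and 0.01 m/s); the arm keeps its last pose, push and grip.
It fails at once if a bystander is moved by more than 30 mm (distance of any of port, refcyl, pinholder, ringgauge, driver, jar from where it was at the start of the episode above 0.03 m).
It also fails if it takes over 67 s, if anything falls off the work surface, if the arm or the gripper's body presses on something with over 40 N, if the wrist force passes 120 N, or if a joint passes its speed limit or range.

## Working session

There is one attempt and no reset: what is moved stays moved. The work goes in short steps, Python scripts to look and compute and a tool call to move; the robot and the scene stay as the last step left them, time stands still between calls to the robot, and variables do not carry over. Pictures are saved under pics/ and viewed, at most 10 in all, crops included, and the job is handed in when it is done.

Besides the shell and the picture viewer there is one more tool, called after "Call:" by a JSON object that holds its "api" and its "payload", one argument or row to a line. servo_tool: Moves the arm, as the interface text tells. Shifts and turns lie within -1 to 1; 1 stands for 300 mm of shift or pi rad of turn. Its arguments: {"type":"object","properties":{"series":{"type":"array"},"grip_force":{"type":"number"}},"required":["series"]}

```bash
mkdir -p pics; ls
cat > h.py <<'E'
from cell import get_obs, eyes, env
import numpy as np, cv2
from scipy.spatial.transform import Rotation as R
def cam(n):
    o=get_obs(); c=eyes.read_camera(n)
    if n=='wrist':
        T=np.eye(4);T[:3,:3]=R.from_euler('xyz',o['tool_rot'],degrees=True).as_matrix();T[:3,3]=o['tool_pos']
        M=T@np.array(c['mount']);c['origin']=M[:3,3];c['rotation']=M[:3,:3]
    c['origin']=np.array(c['origin']);c['rotation']=np.array(c['rotation']).reshape(3,3)
    return c
def ray(c,u,v,z):
    d=c['rotation']@np.array([(u-c['cx'])/c['fx'],(v-c['cy'])/c['fy'],1.])
    return c['origin']+d*(z-c['origin'][2])/d[2]
def save(c,n,crop=None,s=1):
    f=c['frame'][:,:,::-1]
    if crop: f=f[crop[1]:crop[3],crop[0]:crop[2]]
    cv2.imwrite('pics/'+n,cv2.resize(f,None,fx=s,fy=s,interpolation=cv2.INTER_CUBIC))
E
python3 - <<'E'
from h import *
a=cam('top');b=cam('scene')
f=np.hstack([cv2.resize(x['frame'],(560,420)) for x in (a,)])
save(a,'top.png',None,1.4);save(b,'scene.png',None,1.4)
o=get_obs();print(o['tool_pos'],o['tool_rot'],o['grip_width'],o['force'])
print(a['origin'],a['rotation'],a['fx'])
hsv=cv2.cvtColor(a['frame'],cv2.COLOR_RGB2HSV)
m=cv2.inRange(hsv,(40,70,30),(90,255,255))
cs,_=cv2.findContours(m,0,2)
for k in cs:
    if cv2.contourArea(k)>80:
        r=cv2.minAreaRect(k);print(r,[ray(a,*p,.008).round(4).tolist() for p in cv2.boxPoints(r)])
E
```

```text
picsTraceback (most recent call last):
  File "<stdin>", line 2, in <module>
  File "h.py", line 9, in cam
    c['origin']=np.array(c['origin']);c['rotation']=np.array(c['rotation']).reshape(3,3)
                                                    ~~~~~~~~~~~~~~~~~~~~~~~~~~~~~~~^^^^^
ValueError: cannot reshape array of size 3 into shape (3,3)
```

```bash
python3 - <<'E'
s=open('h.py').read()
s=s.replace("c['rotation']=np.array(c['rotation']).reshape(3,3)","q=np.array(c['rotation']);c['rotation']=q if q.shape==(3,3) else R.from_euler('xyz',q,degrees=True).as_matrix()")
open('h.py','w').write(s)
E
python3 - <<'E'
from h import *
print(eyes.read_camera('top')['rotation'],eyes.read_camera('scene')['rotation'])
a=cam('top');b=cam('scene')
save(a,'top.png',None,1.4);save(b,'scene.png',None,1.4)
o=get_obs();print(o['tool_pos'],o['tool_rot'],o['grip_width'],o['force'],o['time_s'])
print(a['origin'],a['fx'],b['origin'])
hsv=cv2.cvtColor(a['frame'],cv2.COLOR_RGB2HSV)
m=cv2.inRange(hsv,(40,70,30),(90,255,255))
cs,_=cv2.findContours(m,0,2)
for k in cs:
    if cv2.contourArea(k)>80:
        r=cv2.minAreaRect(k);print(r,[ray(a,*p,.008).round(4).tolist() for p in cv2.boxPoints(r)])
E
```

```text
[-1.68072510e+02  6.63247311e-02 -9.57140884e+01] [-121.9782563    -0.49468163   69.34925889]
[ 0.27663184 -0.58792834  0.222033  ] [-1.79949139e+02  4.32419294e-03  2.52022042e+01] 0.08713048562873006 [ 0.04669893 -0.02834795  0.46952244] 0.25
[0.29261132 0.08771056 1.11580247] 398.8191734193722 [ 1.36361343 -0.27227111  0.64079586]
((212.40000915527344, 237.2000274658203), (12.521980285644531, 19.677398681640625), 26.56505012512207) [[0.4622, 0.2883, 0.008], [0.5096, 0.2606, 0.008], [0.4905, 0.2303, 0.008], [0.4434, 0.2582, 0.008]]
((382.5500183105469, 220.65000915527344), (19.28989028930664, 12.649109840393066), 71.56504821777344) [[0.4985, -0.2, 0.008], [0.5066, -0.2357, 0.008], [0.4526, -0.2446, 0.008], [0.4447, -0.2093, 0.008]]
((284.9146728515625, 183.73170471191406), (19.32552146911621, 12.25790023803711), 83.6598129272461) [[0.6396, 0.0591, 0.008], [0.6402, 0.0235, 0.008], [0.5823, 0.0234, 0.008], [0.5818, 0.0586, 0.008]]
```

View pics/top.png

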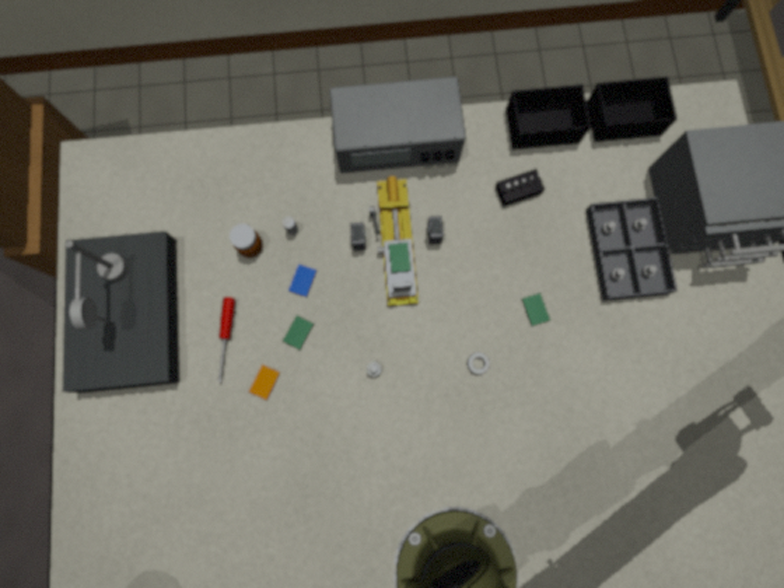

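View pics/scene.png

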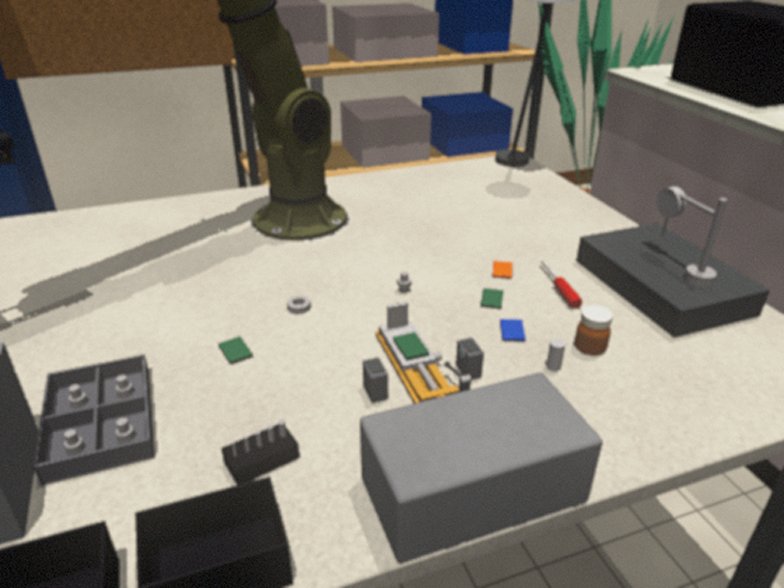

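Candidates in top.png: green plates at (298,332) and (536,309) are loose, and the one at (400,258) is on the stage. The look-alikes are blue at (303,280) and orange at (264,382). I pick the two loose green plates and start with the right one at about (0.476, -0.222), checking it with a wrist crop.

Call:
{"api": "servo_tool", "payload": {
  "series": [
    [[0.1,-0.08,0,0,0,0.02,1],[0.22,-0.17,0,0,0,0.04,1],[0.35,-0.27,0,0,0,0.06,1],[0.48,-0.37,0,0,0,0.083,1],[0.6,-0.47,0,0,0,0.083,1],[0.72,-0.57,0,0,0,0.083,1],[0.83,-0.66,0,0,0,0.083,1],[0.91,-0.72,0,0,0,0.083,1],[0.95,-0.75,0,0,0,0.083,1],[0.95,-0.75,0,0,0,0.083,1],[0.95,-0.75,0,0,0,0.083,1]]
  ]
}}

```text
time_s: 1.17
tool_pos: [0.4399, -0.2611, 0.2228]
tool_rot: [180.0, -0.0, 10.6]
force: [-0.6, -0.9, -1.3]
grip_width: 0.0869
grasp_force: 0.0
```

```bash
cat >> h.py <<'E'
def green(c,zs):
    """green blobs: pixel centre, world centre on plane z, long-axis yaw, sizes"""
    m=cv2.inRange(cv2.cvtColor(c['frame'],cv2.COLOR_RGB2HSV),(40,70,30),(90,255,255))
    out=[]
    for k in cv2.findContours(m,0,2)[0]:
        if cv2.contourArea(k)<100: continue
        for z in zs:
            w=np.array([ray(c,*p[0],z)[:2] for p in k])*1000
            (x,y),(a,b),t=cv2.minAreaRect(w.astype(np.float32))
            if a<b: t+=90;a,b=b,a
            t=(t+90)%180-90
            px=k[:,0].mean(0)
            print(px.round(),'z',z,'c',round(x,1),round(y,1),'size',round(a,1),round(b,1),'yaw',round(t,1),'bbox',cv2.boundingRect(k))
def st():
    o=get_obs();print('t',round(o['time_s'],2),'pos',np.round(np.array(o['tool_pos'])*1000,1),'rot',np.round(o['tool_rot'],2),'w',round(o['grip_width']*1000,1),'F',np.round(o['force'],2),'g',o['grasp_force'])
E
python3 - <<'E'
from h import *
st();c=cam('wrist');print(np.array(c['mount']).round(3))
green(c,[.008,.038]);save(c,'w1.png')
E
```

```text
t 1.17 pos [ 439.9 -261.1  222.8] rot [ 1.7997e+02 -1.0000e-02  1.0550e+01] w 86.9 F [-0.56 -0.95 -1.3 ] g 0.0
[[-0.001 -0.957 -0.29   0.08 ]
 [ 1.    -0.001 -0.001 -0.   ]
 [ 0.    -0.29   0.957 -0.162]
 [ 0.     0.     0.     1.   ]]
[22. 12.] z 0.008 c 585.0 62.6 size 45.8 16.5 yaw -79.5 bbox (0, 0, 41, 18)
[22. 12.] z 0.038 c 579.7 38.1 size 42.2 15.2 yaw -79.5 bbox (0, 0, 41, 18)
```

View pics/w1.png

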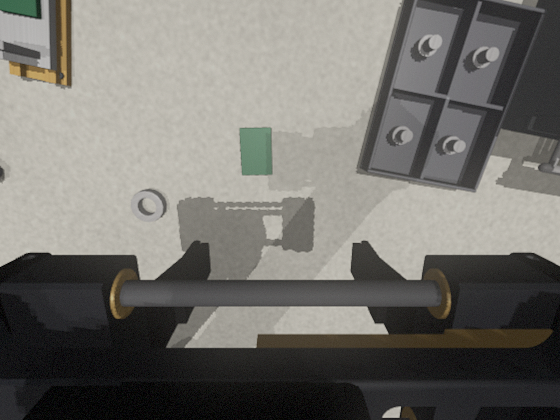

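The wrist view shows the loose green plate alone at about (256,151). It is undersaturated in shade, so I'll relax the mask. The ring gauge is at (148,205) and the stage is at top left.

```bash
sed -i 's/(40,70,30),(90,255,255)/(45,45,30),(90,255,255)/' h.py
python3 - <<'E'
from h import *
c=cam('wrist');green(c,[.008,.038])
E
```

```text
[251. 156.] z 0.008 c 476.8 -221.7 size 58.2 38.7 yaw 11.3 bbox (238, 127, 32, 47)
[251. 156.] z 0.038 c 480.1 -223.8 size 53.6 35.6 yaw 11.3 bbox (238, 127, 32, 47)
[22. 12.] z 0.008 c 587.9 61.7 size 40.9 16.9 yaw -89.5 bbox (0, 0, 38, 18)
[22. 12.] z 0.038 c 582.3 37.0 size 37.6 15.6 yaw -89.5 bbox (0, 0, 38, 18)
```

Call:
{"api": "servo_tool", "payload": {
  "series": [
    [[0.05,-0.035,0.08,0,0,0,1],[0.1,-0.07,0.18,0,0,-0.004,1],[0.145,-0.105,0.29,0,0,-0.004,1],[0.1457,-0.1053,0.4,0,0,-0.0042,1],[0.1457,-0.1053,0.5,0,0,-0.0042,1],[0.1457,-0.1053,0.59,0,0,-0.0042,0.8],[0.1457,-0.1053,0.66,0,0,-0.0042,0.8],[0.1457,-0.1053,0.71,0,0,-0.0042,0.8],[0.1457,-0.1053,0.73,0,0,-0.0042,0.8],[0.1457,-0.1053,0.736,0,0,-0.0042,0.8],[0.1457,-0.1053,0.736,0,0,-0.0042,0.8]]
  ]
}}

```text
time_s: 2.18
tool_pos: [0.4758, -0.2258, 0.0017]
tool_rot: [180.0, 0.0, 10.9]
force: [0.9, -0.6, -0.3]
grip_width: 0.0702
grasp_force: 0.0
```

Call:
{"api": "servo_tool", "payload": {
  "series": [
    [[0,0,0,0,0,0,0.3],[0,0,0,0,0,0,0.3],[0,0,0,0,0,0,0.3],[0,0,0,0,0,0,0.3],[0,0,0,0,0,0,0.3],[0,0,0,0,0,0,0.3],[0,0,0,0,0,0,0.3],[0,0,0,0,0,0,0.3]]
  ],
  "grip_force": 15
}}

```text
time_s: 2.85
tool_pos: [0.4763, -0.2242, 0.002]
tool_rot: [180.0, -0.0, 11.0]
force: [-1.0, 0.8, 3.5]
grip_width: 0.0393
grasp_force: 15.0
```

Call:
{"api": "servo_tool", "payload": {
  "series": [
    [[0,0,-0.05,0,0,0,0.3],[0,0,-0.15,0,0,0,0.3],[0.02,-0.04,-0.27,0,0,0,0.3],[0.06,-0.12,-0.39,0,0,0.015,0.3],[0.11,-0.23,-0.5,0,0,0.03,0.3],[0.16,-0.35,-0.6,0,0,0.045,0.3],[0.21,-0.47,-0.66,0,0,0.061,0.3],[0.26,-0.59,-0.66,0,0,0.061,0.3],[0.3,-0.7,-0.66,0,0,0.061,0.3],[0.33,-0.77,-0.66,0,0,0.061,0.3],[0.338,-0.797,-0.66,0,0,0.061,0.3],[0.338,-0.797,-0.66,0,0,0.061,0.3]]
  ]
}}

```text
time_s: 3.85
tool_pos: [0.5299, 0.0335, 0.1996]
tool_rot: [-179.9, -0.0, 0.4]
force: [0.1, -0.1, -0.6]
grip_width: 0.0397
grasp_force: 15.0
```

Call:
{"api": "servo_tool", "payload": {
  "series": [
    [[0,0,0,0,0,0,0.3],[0,0,0,0,0,0,0.3]]
  ]
}}

```text
time_s: 4.02
tool_pos: [0.5297, 0.0273, 0.1992]
tool_rot: [179.9, 0.1, -0.1]
force: [0.7, 0.0, -1.1]
grip_width: 0.0396
grasp_force: 15.0
```

Run:
```python
from h import *
st();c=cam('wrist')
green(c,[.038]);save(c,'w2.png')
o=get_obs();print('held plate z',o['tool_pos'][2]+.006)
green(c,[o['tool_pos'][2]+.006])
d=c['depth'];
```

```text
t 4.02 pos [529.7  27.3 199.2] rot [ 1.7993e+02  6.0000e-02 -1.2000e-01] w 39.6 F [ 0.73  0.03 -1.14] g 14.99967098236084
[289. 250.] z 0.038 c 464.5 28.2 size 88.2 82.2 yaw -0.2 bbox (246, 212, 69, 68)
[101. 228.] z 0.038 c 491.0 240.0 size 55.8 35.8 yaw -32.4 bbox (79, 201, 45, 51)
[265. 119.] z 0.038 c 604.8 43.6 size 58.7 38.5 yaw 0.4 bbox (246, 97, 38, 58)
held plate z 0.20528612666725174
[289. 250.] z 0.20528612666725174 c 540.0 28.0 size 42.5 39.6 yaw -0.2 bbox (246, 212, 69, 68)
[101. 228.] z 0.20528612666725174 c 552.8 130.1 size 26.9 17.3 yaw -32.4 bbox (79, 201, 45, 51)
[265. 119.] z 0.20528612666725174 c 607.6 35.5 size 28.3 18.5 yaw 0.4 bbox (246, 97, 38, 58)
```

View pics/w2.png

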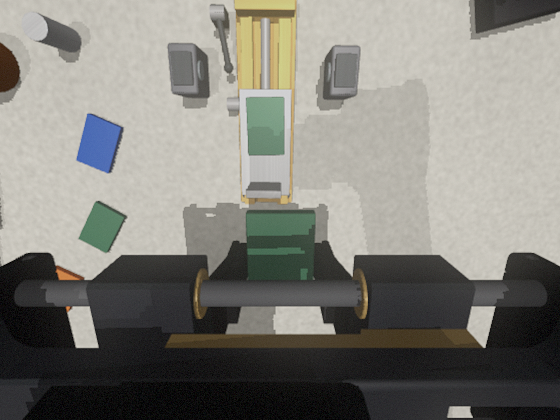

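The wrist view shows the held plate with its front edge at row 211. The stage plate is at (265,119), the tab at (265,190), the second loose plate at (101,228) and the blue one at (100,143).

Run:
```python
from h import *
c=cam('wrist')
print(c['fx'])
for p in [(246.5,211.5),(315.5,211.5),(280,211.5)]: print(ray(c,*p,.2053).round(4))
green(c,[.008])
# stage light-grey top edges
g=cv2.cvtColor(c['frame'],cv2.COLOR_RGB2HSV)
for v in (100,130,160,175,195): print(v,[(u,g[v,u].tolist()) for u in range(232,302,3)] if v==175 else '')
d=c['depth'];p=lambda u,v:c['origin']+c['rotation']@(d[v,u]*np.array([(u-c['cx'])/c['fx'],(v-c['cy'])/c['fy'],1]))
for q in [(265,120),(265,165),(265,182),(265,186),(265,190),(265,193),(265,198)]: print(q,p(*q).round(4))
```

```text
290.11108740499645
[0.5617 0.0466 0.2053]
[0.5615 0.0078 0.2053]
[0.5616 0.0277 0.2053]
[292. 248.] z 0.008 c 451.1 28.1 size 96.4 89.6 yaw -0.3 bbox (246, 212, 69, 68)
[100. 228.] z 0.008 c 479.9 259.4 size 61.2 39.6 yaw -32.5 bbox (79, 201, 45, 52)
[264. 127.] z 0.008 c 604.3 45.1 size 64.1 42.0 yaw 0.4 bbox (246, 97, 38, 58)
100 
130 
160 
175 [(232, [20, 15, 201]), (235, [25, 14, 200]), (238, [24, 12, 209]), (241, [20, 31, 180]), (244, [20, 4, 201]), (247, [30, 2, 208]), (250, [10, 4, 186]), (253, [23, 5, 189]), (256, [15, 3, 187]), (259, [15, 5, 189]), (262, [15, 3, 187]), (265, [15, 3, 190]), (268, [30, 3, 188]), (271, [20, 4, 193]), (274, [20, 4, 193]), (277, [10, 4, 193]), (280, [15, 3, 190]), (283, [20, 4, 190]), (286, [20, 4, 189]), (289, [13, 22, 188]), (292, [19, 49, 172]), (295, [22, 15, 184]), (298, [23, 16, 187]), (301, [22, 15, 186])]
195 
(265, 120) [0.6114 0.0434 0.0384]
(265, 165) [0.5624 0.0448 0.0299]
(265, 182) [0.5427 0.0452 0.0297]
(265, 186) [0.5429 0.0441 0.0526]
(265, 190) [0.543  0.0431 0.0719]
(265, 193) [0.5407 0.043  0.0754]
(265, 198) [0.5351 0.0432 0.074 ]
```

Call:
{"api": "servo_tool", "payload": {
  "series": [
    [[0.04,-0.01,0,0,0,0,0.3],[0.1,-0.025,0,0,0,-0.003,0.3],[0.16,-0.04,0.03,0,0,-0.003,0.3],[0.22,-0.05,0.1,0,0,-0.003,0.3],[0.247,-0.053,0.2,0,0,-0.003,0.3],[0.247,-0.053,0.3,0,0,-0.003,0.3],[0.247,-0.053,0.39,0,0,-0.003,0.3],[0.247,-0.053,0.45,0,0,-0.003,0.3],[0.247,-0.053,0.48,0,0,-0.003,0.3],[0.247,-0.053,0.49,0,0,-0.003,0.3],[0.247,-0.053,0.49,0,0,-0.003,0.3],[0.247,-0.053,0.49,0,0,-0.003,0.3]]
  ]
}}

```text
time_s: 5.12
tool_pos: [0.6052, 0.0452, 0.0541]
tool_rot: [180.0, -0.1, 0.5]
force: [-0.1, -0.5, 0.1]
grip_width: 0.0398
grasp_force: 15.0
```

Call:
{"api": "servo_tool", "payload": {
  "series": [
    [[0,0,0,0,0,0,0.3],[0,0,0,0,0,0,0.3],[0,0,0,0,0,0,0.3]]
  ]
}}

```text
time_s: 5.37
tool_pos: [0.6048, 0.0457, 0.0539]
tool_rot: [180.0, -0.1, 0.6]
force: [0.1, -0.1, -0.8]
grip_width: 0.0397
grasp_force: 15.0
```

Run:
```python
from h import *
st();c=cam('wrist');save(c,'w3.png',(180,130,380,300),4);s=cam('scene');save(s,'s3.png',(240,190,360,290),6)
```

```text
t 5.37 pos [604.8  45.7  53.9] rot [ 1.7998e+02 -1.1000e-01  5.8000e-01] w 39.7 F [ 0.09 -0.09 -0.8 ] g 14.999846667051315
```

View pics/w3.png

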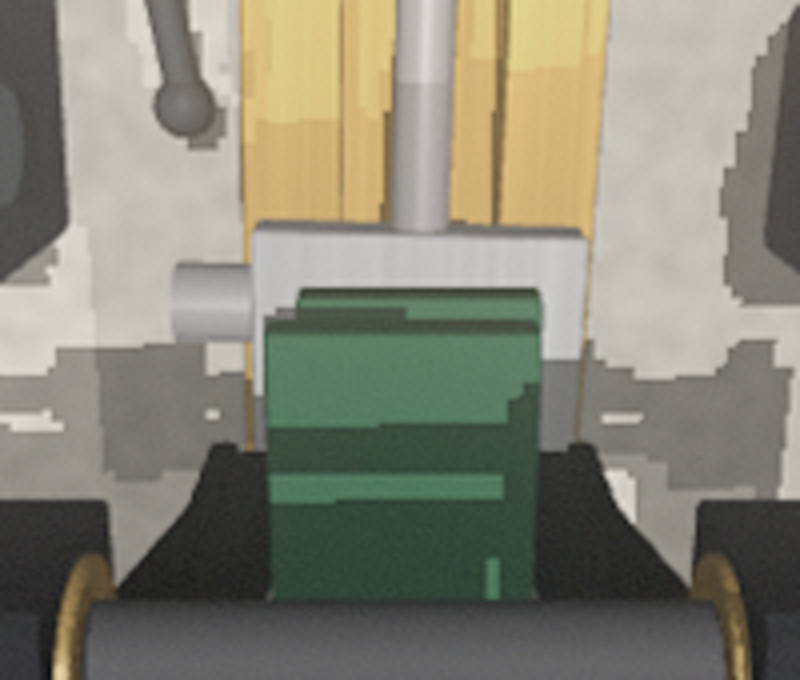

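The held plate's front edge is at crop row 324, columns 267–540. The stage plate's front edge is at row 290, columns 298–541. The held plate sits slightly left (+y), so I'll compute the offset.

Run:
```python
from h import *
c=cam('wrist');f=lambda u,v,z:print(ray(c,180+u/4-.4,130+v/4-.4,z).round(4))
f(267,323,.0599);f(540,323,.0599);f(298,291,.038);f(541,291,.038);f(258,230,.03);f(586,233,.03)
st()
```

```text
[0.6369 0.0655 0.0599]
[0.6373 0.0273 0.0599]
[0.6355 0.0631 0.038 ]
[0.6359 0.0246 0.038 ]
[0.6436 0.0702 0.03  ]
[0.6436 0.0166 0.03  ]
t 5.52 pos [604.4  45.6  53.2] rot [ 1.7999e+02 -4.0000e-02  5.8000e-01] w 39.6 F [-0.45 -0.52 -1.56] g 14.999886006116867
```

Call:
{"api": "servo_tool", "payload": {
  "series": [
    [[-0.002,0.004,0,0,0,0,0.3],[-0.0047,0.0083,0,0,0,0,0.3],[-0.0047,0.0083,0,0,0,0,0.3],[-0.0047,0.0083,0.01,0,0,0,0.3],[-0.0047,0.0083,0.02,0,0,0,0.3],[-0.0047,0.0083,0.03,0,0,0,0.3],[-0.0047,0.0083,0.036,0,0,0,0.3],[-0.0047,0.0083,0.036,0,0,0,0.3]]
  ]
}}

```text
time_s: 6.18
tool_pos: [0.6022, 0.0431, 0.0411]
tool_rot: [180.0, 0.1, 0.6]
force: [-0.7, -0.9, -0.5]
grip_width: 0.0396
grasp_force: 15.0
```

Call:
{"api": "servo_tool", "payload": {
  "series": [
    [[0,0,0.002,0,0,0,0.3],[0,0,0.004,0,0,0,0.3],[0,0,0.004,0,0,0,0.3],[0,0,0.004,0,0,0,0.3]]
  ]
}}

```text
time_s: 6.52
tool_pos: [0.6028, 0.0431, 0.0408]
tool_rot: [180.0, -0.0, 0.6]
force: [0.2, -0.4, -0.3]
grip_width: 0.0399
grasp_force: 15.0
```

Run:
```python
from h import *
st()
c=cam('wrist');green(c,[.046]);st()
print(*[(u,c['frame'][v,u].tolist()) for v in () for u in ()])
m=c['frame'][195:225,290].astype(int);print(m.tolist())
```

```text
t 6.52 pos [602.8  43.1  40.8] rot [ 1.7999e+02 -1.0000e-02  5.8000e-01] w 39.9 F [ 0.25 -0.45 -0.34] g 14.999889135360718
[281. 226.] z 0.046 c 614.7 44.0 size 46.9 40.0 yaw 0.5 bbox (246, 205, 69, 75)
t 6.57 pos [602.8  43.1  40.8] rot [ 1.7999e+02 -1.0000e-02  5.7000e-01] w 39.7 F [ 0.36 -0.   -1.76] g 14.999991059303284

[[197, 194, 192], [197, 194, 193], [197, 195, 192], [197, 195, 193], [198, 196, 194], [197, 195, 193], [196, 194, 192], [201, 199, 198], [184, 184, 180], [118, 125, 115], [70, 77, 62], [77, 87, 72], [84, 108, 84], [96, 128, 103], [92, 122, 99], [74, 86, 70], [73, 81, 66], [73, 86, 72], [80, 101, 80], [92, 124, 99], [94, 129, 102], [95, 130, 104], [95, 129, 104], [90, 126, 101], [91, 127, 101], [91, 125, 99], [90, 124, 97], [93, 127, 101], [90, 126, 100], [91, 126, 101]]
```

Run:
```python
from h import *
c=cam('wrist');st()
print(ray(c,290,212.7,.0468),ray(c,290,206.7,.038),ray(c,290,204,.030))
d=cv2.inRange(cv2.cvtColor(c['frame'],cv2.COLOR_RGB2HSV),(45,45,30),(90,255,255))
for v in range(205,222,2): u=np.where(d[v,:])[0]; u=u[(u>220)&(u<340)]; print(v,u.min(),u.max())
```

```text
t 6.62 pos [602.8  43.1  40.8] rot [ 1.7999e+02 -1.0000e-02  5.7000e-01] w 39.7 F [-0.57  0.06 -0.43] g 14.999700486660004
[0.63392002 0.03845202 0.0468    ] [0.63486419 0.03818527 0.038     ] [0.63425975 0.03791562 0.03      ]
205 250 311
207 248 312
209 248 313
211 253 309
213 246 313
215 246 314
217 246 314
219 246 314
221 246 314
```

Call:
{"api": "servo_tool", "payload": {
  "series": [
    [[0.0025,0,0.002,0,0,0,0.3],[0.0025,0,0.004,0,0,0,0.3],[0.0025,0,0.004,0,0,0,0.3],[0.0025,0,0.004,0,0,0,0.65],[0.0025,0,0.004,0,0,0,0.65],[0.0025,0,0.004,0,0,0,0.65],[0.0025,0,0.004,0,0,0,0.65],[0.0025,0,-0.03,0,0,0,0.65],[0.0025,0,-0.1,0,0,0,0.65],[-0.05,0,-0.2,0,0,0,0.65],[-0.12,0,-0.32,0,0,0,0.65],[-0.2,0,-0.4,0,0,0,0.65]]
  ]
}}

```text
time_s: 7.62
tool_pos: [0.5436, 0.0432, 0.1641]
tool_rot: [-180.0, -0.2, 0.6]
force: [0.2, -0.1, 1.0]
grip_width: 0.0565
grasp_force: 0.0
```

Call:
{"api": "servo_tool", "payload": {
  "series": [
    [[-0.03,0,-0.05,0,0,0,1],[-0.05,0,-0.08,0,0,0,1],[-0.05,0,-0.08,0,0,0,1],[-0.05,0,-0.08,0,0,0,1]]
  ]
}}

```text
time_s: 7.95
tool_pos: [0.5282, 0.0422, 0.185]
tool_rot: [180.0, -0.1, 0.6]
force: [-0.5, 0.6, -0.7]
grip_width: 0.0755
grasp_force: 0.0
```

Run:
```python
from h import *
st();c=cam('wrist');green(c,[.046,.008]);save(c,'w4.png',(190,60,340,180),5)
```

```text
t 7.95 pos [528.2  42.2 185. ] rot [ 1.7997e+02 -7.0000e-02  5.6000e-01] w 75.5 F [-0.45  0.6  -0.65] g 0.0
[104. 228.] z 0.046 c 493.7 235.4 size 54.9 35.3 yaw -32.4 bbox (82, 202, 48, 53)
[104. 228.] z 0.008 c 479.2 259.7 size 61.9 39.8 yaw -32.4 bbox (82, 202, 48, 53)
[278. 125.] z 0.046 c 604.3 43.9 size 57.5 38.6 yaw 0.5 bbox (260, 95, 40, 61)
[278. 125.] z 0.008 c 603.8 43.9 size 64.7 43.5 yaw 0.5 bbox (260, 95, 40, 61)
```

View pics/w4.png

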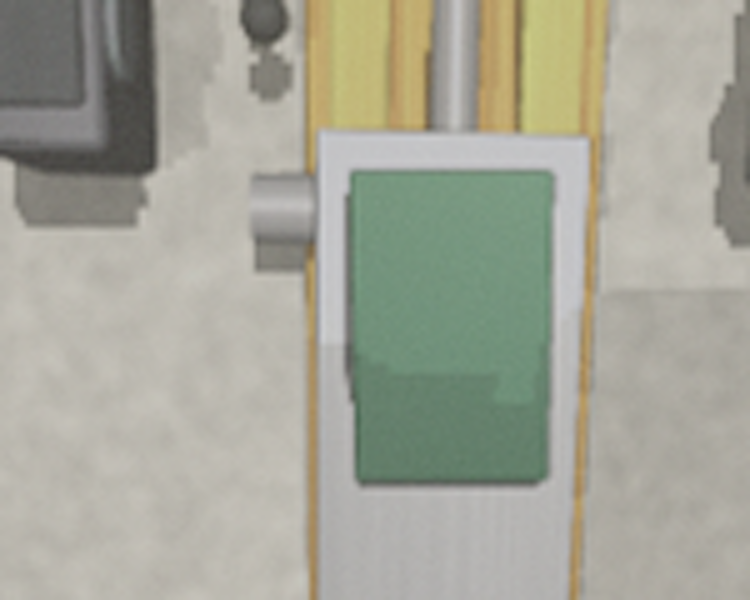

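The stack of two is square: the plate at crop (350–555, 170–485) covers the lower one. Next is the second plate, at about (479, 260) with yaw -32.

Call:
{"api": "servo_tool", "payload": {
  "series": [
    [[-0.02,-0.05,0,0,0,0.02,1],[-0.05,-0.14,0,0,0,0.04,1],[-0.09,-0.26,0,0,0,0.065,1],[-0.13,-0.38,0,0,0,0.09,1],[-0.17,-0.5,0,0,0,0.115,1],[-0.21,-0.61,0,0,0,0.14,1],[-0.24,-0.7,0,0,0,0.165,1],[-0.26,-0.77,0,0,0,0.183,1],[-0.268,-0.8,0,0,0,0.183,1],[-0.268,-0.8,0,0,0,0.183,1],[-0.268,-0.8,0,0,0,0.183,1],[-0.268,-0.8,0,0,0,0.183,1]]
  ]
}}

```text
time_s: 9.0
tool_pos: [0.4493, 0.2633, 0.1719]
tool_rot: [178.4, 0.2, -30.9]
force: [0.5, -0.2, -0.5]
grip_width: 0.0867
grasp_force: 0.0
```

Run:
```python
from h import *
st();c=cam('wrist');green(c,[.008])
```

```text
t 9.0 pos [449.3 263.3 171.9] rot [178.43   0.18 -30.89] w 86.7 F [ 0.49 -0.25 -0.54] g 0.0
[260. 167.] z 0.008 c 478.4 261.3 size 59.0 38.7 yaw -32.6 bbox (248, 144, 36, 53)
```

Call:
{"api": "servo_tool", "payload": {
  "series": [
    [[0,0,0,0,0,0,1],[0,0,0,0,0,0,1],[0,0,0,0,0,0,1]]
  ]
}}

```text
time_s: 9.3
tool_pos: [0.4496, 0.2633, 0.1736]
tool_rot: [178.6, 0.1, -30.9]
force: [-0.4, 0.1, -0.6]
grip_width: 0.0871
grasp_force: 0.0
```

Run:
```python
from h import *
st();print(np.round(get_obs()['qpos'],1),np.round(get_obs()['joint_velocities'],1));c=cam('wrist');green(c,[.008])
```

```text
t 9.3 pos [449.6 263.3 173.6] rot [ 1.786e+02  1.500e-01 -3.086e+01] w 87.1 F [-0.35  0.07 -0.57] g 0.0
[ -38.5    5.5    5.2  104.3   -0.    71.6 -154.2] [ 2.1 -0.6 -0.5 -0.   0.   0.2  0. ]
[267. 167.] z 0.008 c 478.7 260.9 size 58.8 38.6 yaw -32.8 bbox (249, 144, 36, 53)
```

Joint 7 is at its limit (-154°), so I take the same grasp turned by half a turn (yaw 147). I'll rotate while shifting forward.

Call:
{"api": "servo_tool", "payload": {
  "series": [
    [[0.01,0,0,0,0,-0.03,1],[0.03,0,0,0,0,-0.065,1],[0.06,0,0,0,0,-0.1,1],[0.09,0,0,0,0,-0.14,1],[0.12,0,0,0,0,-0.18,1],[0.15,0,0,0,0,-0.22,1],[0.18,0,0,0,0,-0.26,1],[0.21,0,0,0,0,-0.3,1],[0.23,0,0,0,0,-0.34,1],[0.25,0,0,0,0,-0.38,1],[0.26,0,0,0,0,-0.42,1],[0.263,0,0,0,0,-0.46,1]]
  ]
}}

```text
time_s: 10.35
tool_pos: [0.5187, 0.2207, 0.1741]
tool_rot: [180.0, 1.3, 51.7]
force: [-0.4, -0.8, 0.7]
grip_width: 0.0867
grasp_force: 0.0
```

Call:
{"api": "servo_tool", "payload": {
  "series": [
    [[0,0,0,0,0,-0.04,1],[0,0,0,0,0,-0.08,1],[0,0,0,0,0,-0.12,1],[0,0,0,0,0,-0.16,1],[0,0,0,0,0,-0.2,1],[0,0,0,0,0,-0.24,1],[0,0,0,0,0,-0.28,1],[0,0,0,0,0,-0.32,1],[0,0,0,0,0,-0.36,1],[0,0,0,0,0,-0.4,1],[0,0,0,0,0,-0.44,1],[0,0,0,0,0,-0.48,1]]
  ]
}}

```text
time_s: 11.35
tool_pos: [0.5181, 0.2213, 0.1742]
tool_rot: [-178.7, 0.1, 137.7]
force: [-0.6, -0.3, -0.1]
grip_width: 0.087
grasp_force: 0.0
```

Call:
{"api": "servo_tool", "payload": {
  "series": [
    [[0,0,0,0,0,-0.03,1],[0,0,0,0,0,-0.05,1],[0,0,0,0,0,-0.05,1],[0,0,0,0,0,-0.05,1]]
  ]
}}

```text
time_s: 11.68
tool_pos: [0.518, 0.2216, 0.1742]
tool_rot: [-178.7, -0.1, 146.3]
force: [-0.2, -0.2, -0.0]
grip_width: 0.0873
grasp_force: 0.0
```

Run:
```python
from h import *
st();print(np.round(get_obs()['qpos'],1));c=cam('wrist');green(c,[.008])
```

```text
t 11.68 pos [518.  221.6 174.2] rot [-1.7868e+02 -8.0000e-02  1.4626e+02] w 87.3 F [-0.23 -0.24 -0.05] g 0.0
[-22.1  10.6  -4.7  98.3   1.5  72.3  29.1]
[201. 328.] z 0.008 c 621.0 20.3 size 72.4 54.7 yaw 0.9 bbox (174, 307, 55, 42)
[292. 158.] z 0.008 c 477.9 261.3 size 58.4 38.5 yaw -32.1 bbox (275, 117, 36, 55)
```

Call:
{"api": "servo_tool", "payload": {
  "series": [
    [[0.04,0.01,0,-0.0073,0,-0.0073,1],[0.1,0.02,0.02,-0.0073,0,-0.0073,1],[0.15,0.035,0.08,-0.0073,0,-0.0073,1],[0.18,0.0493,0.18,-0.0073,0,-0.0073,0.9],[0.1837,0.0493,0.28,-0.0073,0,-0.0073,0.8],[0.1837,0.0493,0.38,-0.0073,0,-0.0073,0.8],[0.1837,0.0493,0.46,-0.0073,0,-0.0073,0.8],[0.1837,0.0493,0.51,-0.0073,0,-0.0073,0.8],[0.1837,0.0493,0.53,-0.0073,0,-0.0073,0.8],[0.1837,0.0493,0.53,-0.0073,0,-0.0073,0.8],[0.1837,0.0493,0.53,-0.0073,0,-0.0073,0.8]]
  ]
}}

```text
time_s: 12.65
tool_pos: [0.478, 0.263, 0.0156]
tool_rot: [180.0, -0.1, 147.8]
force: [0.9, -0.9, 0.5]
grip_width: 0.0695
grasp_force: 0.0
```

Run:
```python
from h import *
st();c=cam('wrist');green(c,[.008])
```

```text
t 12.65 pos [478.  263.   15.6] rot [ 1.7997e+02 -6.0000e-02  1.4778e+02] w 69.5 F [ 0.87 -0.91  0.51] g 0.0
[276. 215.] z 0.008 c 472.7 264.3 size 50.0 39.1 yaw -32.3 bbox (245, 206, 64, 74)
```

Call:
{"api": "servo_tool", "payload": {
  "series": [
    [[0,0,0.02,0,0,0,0.8],[0,0,0.04,0,0,0,0.8],[0,0,0.045,0,0,0,0.8],[0,0,0.045,0,0,0,0.3],[0,0,0.045,0,0,0,0.3],[0,0,0.045,0,0,0,0.3],[0,0,0.045,0,0,0,0.3],[0,0,0.045,0,0,0,0.3],[0,0,0.045,0,0,0,0.3],[0,0,0.045,0,0,0,0.3],[0,0,0.045,0,0,0,0.3]]
  ],
  "grip_force": 15
}}

```text
time_s: 13.62
tool_pos: [0.4774, 0.2628, 0.0017]
tool_rot: [-180.0, -0.1, 147.8]
force: [-0.5, -0.9, 2.1]
grip_width: 0.0391
grasp_force: 15.0
```

Call:
{"api": "servo_tool", "payload": {
  "series": [
    [[0,0,-0.06,0,0,0,0.3],[0,0,-0.17,0,0,0,0.3],[-0.03,-0.016,-0.29,0,0,-0.02,0.3],[-0.1,-0.053,-0.4,0,0,-0.05,0.3],[-0.2,-0.105,-0.47,0,0,-0.08,0.3],[-0.31,-0.163,-0.49,0,0,-0.11,0.3],[-0.42,-0.221,-0.49,0,0,-0.14,0.3],[-0.53,-0.28,-0.49,0,0,-0.165,0.3],[-0.63,-0.332,-0.49,0,0,-0.1817,0.3],[-0.7,-0.37,-0.49,0,0,-0.1817,0.3],[-0.735,-0.387,-0.49,0,0,-0.1817,0.3],[-0.748,-0.394,-0.49,0,0,-0.1817,0.3]]
  ]
}}

```text
time_s: 14.62
tool_pos: [0.6052, 0.0408, 0.1478]
tool_rot: [-180.0, -0.1, -179.7]
force: [-0.7, -0.4, -0.5]
grip_width: 0.0397
grasp_force: 15.0
```

Call:
{"api": "servo_tool", "payload": {
  "series": [
    [[0,0,0,0,0,0,0.3],[0,0,0.06,0,0,0,0.3],[0,0,0.14,0,0,0,0.3],[0,0,0.2,0,0,0,0.3],[0,0,0.25,0,0,0,0.3],[0,0,0.27,0,0,0,0.3],[0,0,0.27,0,0,0,0.3],[0,0,0.27,0,0,0,0.3],[0,0,0.27,0,0,0,0.3]]
  ]
}}

```text
time_s: 15.37
tool_pos: [0.6053, 0.0444, 0.0686]
tool_rot: [179.9, 0.0, -179.4]
force: [0.0, -0.4, -0.7]
grip_width: 0.0398
grasp_force: 15.0
```

Run:
```python
from h import *
st();c=cam('wrist');save(c,'w5.png',(180,130,380,280),4)
```

```text
t 15.37 pos [605.3  44.4  68.6] rot [ 1.7994e+02  5.0000e-02 -1.7938e+02] w 39.8 F [ 0.04 -0.38 -0.7 ] g 14.9997179210186
```

View pics/w5.png

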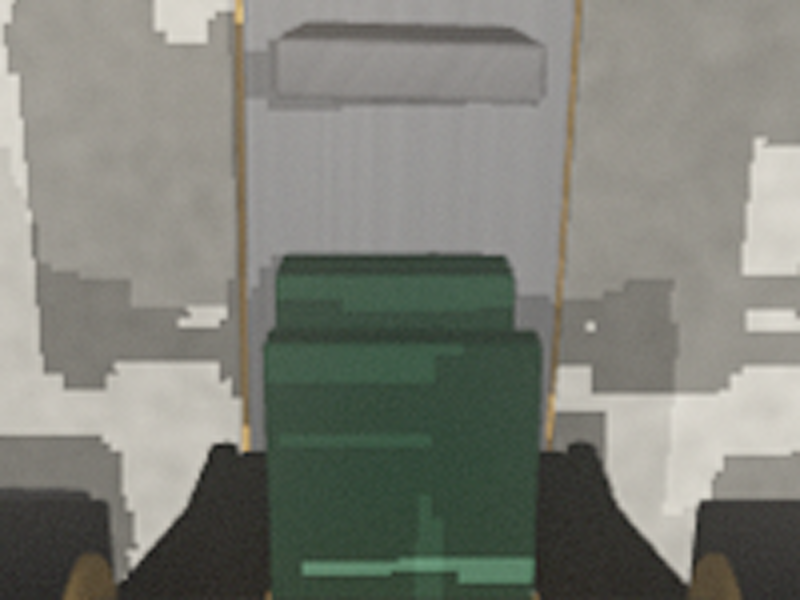

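The held plate's front edge is at crop row 343, columns 267–541. The pile's edge is at row 273, columns 277–515, so there is a small lateral offset.

Run:
```python
from h import *
c=cam('wrist');st();f=lambda u,v,z:print(ray(c,180+u/4-.4,130+v/4-.4,z).round(4))
f(267,343,.0749);f(541,343,.0749);f(277,273,.046);f(515,273,.046)
f(275,105,.03);f(278,37,.075);f(545,45,.075)
```

```text
t 15.47 pos [605.4  43.8  68.7] rot [ 1.7995e+02  6.0000e-02 -1.7943e+02] w 39.9 F [-0.1   0.5  -1.12] g 14.999683946371078
[0.5773 0.0252 0.0749]
[0.5769 0.0638 0.0749]
[0.5746 0.0237 0.046 ]
[0.5743 0.0628 0.046 ]
[0.5492 0.0223 0.03  ]
[0.5352 0.0277 0.075 ]
[0.5359 0.0626 0.075 ]
```

Call:
{"api": "servo_tool", "payload": {
  "series": [
    [[0.004,-0.002,0,0,0,0,0.3],[0.0087,-0.004,0.01,0,0,0,0.3],[0.0087,-0.004,0.025,0,0,0,0.3],[0.0087,-0.004,0.04,0,0,0,0.3],[0.0087,-0.004,0.052,0,0,0,0.3],[0.0087,-0.004,0.056,0,0,0,0.3],[0.0087,-0.004,0.056,0,0,0,0.3],[0.0087,-0.004,0.056,0,0,0,0.3]]
  ]
}}

```text
time_s: 16.13
tool_pos: [0.6018, 0.0421, 0.0502]
tool_rot: [180.0, -0.1, -179.5]
force: [-0.2, 0.2, -1.0]
grip_width: 0.0398
grasp_force: 15.0
```

Run:
```python
from h import *
c=cam('wrist');st();save(c,'w6.png',(220,170,340,250),6)
```

```text
t 16.18 pos [602.   42.1  50.5] rot [ 1.7997e+02 -7.0000e-02 -1.7945e+02] w 40.2 F [-0.91  0.1  -0.31] g 14.99978631734848
```

View pics/w6.png

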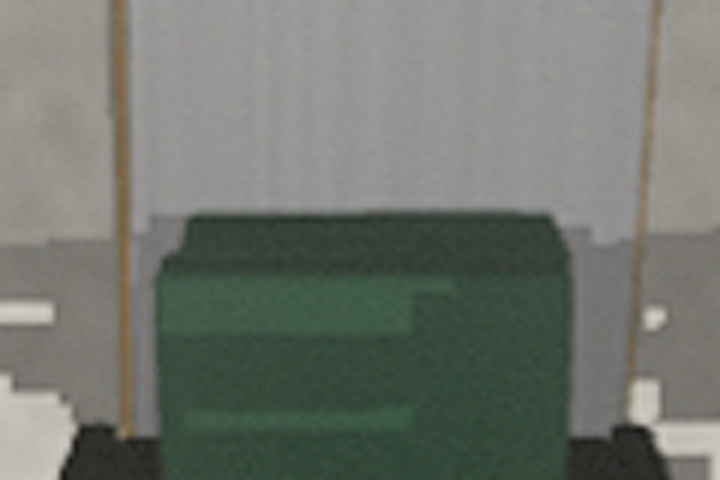

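The held plate's front edge is at crop row 272 (columns 158–570). The pile's foot is at row 213 (columns 187–552).

Run:
```python
from h import *
c=cam('wrist');st();f=lambda u,v,z:print(ray(c,220+u/6-.4,170+v/6-.4,z).round(4))
f(158,272,.0567);f(570,272,.0567);f(187,213,.03);f(552,213,.03)
print(c['frame'][200:224,280].tolist())
```

```text
t 16.23 pos [602.1  42.1  50.6] rot [ 1.7997e+02 -6.0000e-02 -1.7945e+02] w 40.1 F [ 1.06 -0.13 -0.31] g 14.999797940254211
[0.5736 0.023  0.0567]
[0.5733 0.0618 0.0567]
[0.5755 0.0232 0.03  ]
[0.5752 0.063  0.03  ]
[[149, 149, 147], [150, 150, 148], [148, 147, 146], [152, 152, 149], [134, 132, 132], [72, 81, 75], [52, 62, 53], [56, 71, 61], [55, 72, 59], [50, 60, 51], [48, 60, 54], [57, 73, 60], [51, 68, 56], [53, 64, 54], [46, 56, 49], [54, 69, 57], [55, 81, 65], [63, 89, 70], [64, 90, 72], [62, 90, 70], [61, 90, 71], [61, 88, 71], [61, 89, 70], [65, 94, 76]]
```

Call:
{"api": "servo_tool", "payload": {
  "series": [
    [[-0.004,0.0017,0,0,0,0,0.3],[-0.004,0.0017,0.003,0,0,0,0.3],[-0.004,0.0017,0.006,0,0,0,0.3],[-0.004,0.0017,0.0085,0,0,0,0.3],[-0.004,0.0017,0.0105,0,0,0,0.3],[-0.004,0.0017,0.0105,0,0,0,0.3],[-0.004,0.0017,0.0105,0,0,0,0.3]]
  ]
}}

```text
time_s: 16.82
tool_pos: [0.6031, 0.0427, 0.0476]
tool_rot: [180.0, -0.1, -179.5]
force: [-2.0, 0.3, 3.0]
grip_width: 0.0399
grasp_force: 15.0
```

Call:
{"api": "servo_tool", "payload": {
  "series": [
    [[0,0,0,0,0,0,0.65],[0,0,0,0,0,0,0.65],[0,0,0,0,0,0,0.65],[0,0,0,0,0,0,0.65],[0,0,-0.03,0,0,0,0.65],[0,0,-0.1,0,0,0,0.65],[0,0,-0.2,0,0,0,0.65],[0.03,0,-0.3,0,0,0,0.5],[0.1,0,-0.37,0,0,0,0.2],[0.18,0,-0.4,0,0,0,0],[0.26,0,-0.4,0,0,0,0],[0.3,0,-0.4,0,0,0,0]]
  ]
}}

```text
time_s: 17.82
tool_pos: [0.5117, 0.0418, 0.1692]
tool_rot: [180.0, 0.0, -179.4]
force: [0.5, 0.2, -0.3]
grip_width: 0.0314
grasp_force: 0.0
```

Call:
{"api": "servo_tool", "payload": {
  "series": [
    [[0.04,0,0,0,0,0,0],[0.04,0,0,0,0,0,0],[0.04,0,0,0,0,0,0],[0.04,0,0,0,0,0,0]]
  ]
}}

```text
time_s: 18.15
tool_pos: [0.5021, 0.0417, 0.168]
tool_rot: [180.0, 0.0, -179.4]
force: [-0.5, -0.1, 0.3]
grip_width: 0.0051
grasp_force: 0.0
```

Run:
```python
from h import *
st();s=cam('scene');t=cam('top');green(t,[.054])
a=cv2.resize(s['frame'][200:290,250:370],(600,450),interpolation=2)
cv2.imwrite('pics/s7.png',a[:,:,::-1])
```

```text
t 18.15 pos [502.1  41.7 168. ] rot [ 1.7997e+02  1.0000e-02 -1.7945e+02] w 5.1 F [-0.55 -0.06  0.29] g 0.0
```

View pics/s7.png

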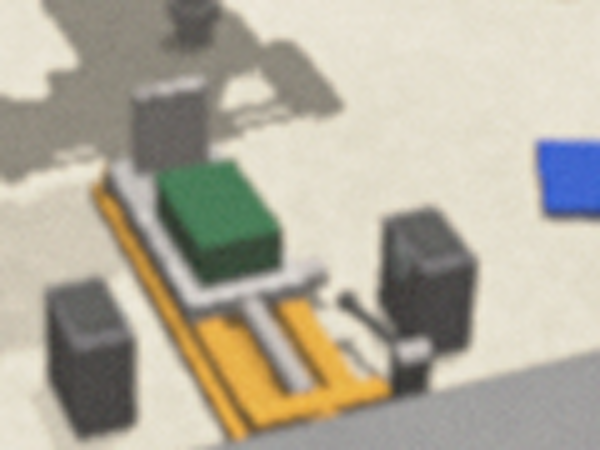

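The pile at crop (160–280, 165–280) is neat, and the stage is at rest. Next I lower the closed hand behind the tab.

Call:
{"api": "servo_tool", "payload": {
  "series": [
    [[0,0.005,0.05,0,0,0,0],[0,0.005,0.14,0,0,0,0],[0,0.005,0.24,0,0,0,0],[0,0.005,0.33,0,0,0,0],[0,0.005,0.38,0,0,0,0],[0,0.005,0.41,0,0,0,0],[0,0.005,0.41,0,0,0,0],[-0.015,0.005,0.41,0,0,0,0],[-0.03,0.005,0.41,0,0,0,0],[-0.045,0.005,0.41,0,0,0,0],[-0.045,0.005,0.41,0,0,0,0]]
  ],
  "grip_force": 15
}}

```text
time_s: 19.17
tool_pos: [0.5169, 0.0434, 0.0458]
tool_rot: [180.0, 0.1, -179.5]
force: [-0.4, -0.4, 1.0]
grip_width: 0.0004
grasp_force: 0.0
```

Approach slowly to contact.

Call:
{"api": "servo_tool", "payload": {
  "series": [
    [[-0.007,0,0,0,0,0,0],[-0.014,0,0,0,0,0,0],[-0.021,0,0,0,0,0,0],[-0.028,0,0,0,0,0,0],[-0.035,0,0,0,0,0,0],[-0.04,0,0,0,0,0,0],[-0.04,0,0,0,0,0,0]]
  ]
}}

```text
time_s: 19.75
tool_pos: [0.5253, 0.0433, 0.0441]
tool_rot: [180.0, -0.3, -179.5]
force: [-4.9, -0.2, 4.2]
grip_width: 0.0005
grasp_force: 2.6
```

Call:
{"api": "servo_tool", "payload": {
  "series": [
    [[-0.008,0,0,0,0,0,0],[-0.02,0,0,0,0,0,0],[-0.034,0,0,0,0,0,0],[-0.048,0,0,0,0,0,0],[-0.062,0,0,0,0,0,0],[-0.076,0,0,0,0,0,0],[-0.09,0,0,0,0,0,0],[-0.104,0,0,0,0,0,0],[-0.118,0,0,0,0,0,0],[-0.132,0,0,0,0,0,0],[-0.146,0,0,0,0,0,0],[-0.155,0,0,0,0,0,0]]
  ]
}}

```text
time_s: 20.75
tool_pos: [0.5702, 0.0428, 0.0439]
tool_rot: [-179.9, -0.5, -179.5]
force: [-10.3, -1.9, 8.2]
grip_width: 0.0003
grasp_force: 5.1
```

Call:
{"api": "servo_tool", "payload": {
  "series": [
    [[-0.006,0,0,0,0,0,0],[-0.012,0,0,0,0,0,0],[-0.018,0,0,0,0,0,0],[-0.024,0,0,0,0,0,0],[-0.03,0,0,0,0,0,0],[-0.036,0,0,0,0,0,0],[-0.04,0,0,0,0,0,0],[-0.04,0,0,0,0,0,0],[-0.04,0,0,0,0,0,0]]
  ]
}}

```text
time_s: 21.5
tool_pos: [0.5783, 0.0426, 0.0438]
tool_rot: [-179.9, -0.9, -179.5]
force: [-19.4, -2.7, 17.0]
grip_width: 0.0003
grasp_force: 9.7
```

Run:
```python
from h import *
st();s=cam('scene')
a=cv2.resize(s['frame'][200:290,250:370],(600,450),interpolation=2)
cv2.imwrite('pics/s8.png',a[:,:,::-1])
```

```text
t 21.5 pos [578.3  42.6  43.8] rot [-179.92   -0.91 -179.51] w 0.3 F [-19.39  -2.66  17.  ] g 9.72172829322517
```

View pics/s8.png

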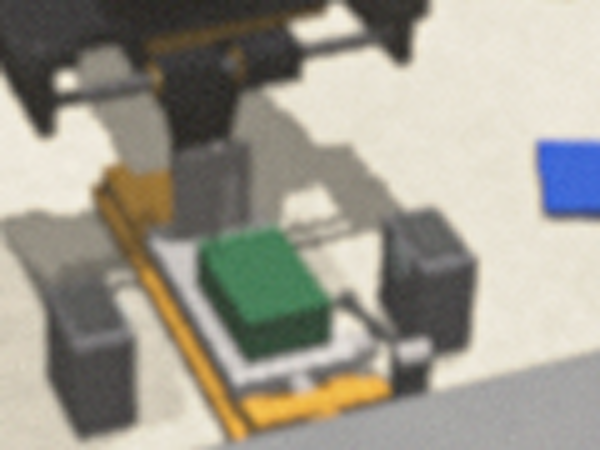

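The pile is square between the gauge heads, with the stage at or near its stop and the hand pushing at about 19 N. I'll hold briefly and hand in.

Call:
{"api": "servo_tool", "payload": {
  "series": [
    [[0,0,0,0,0,0,0],[0,0,0,0,0,0,0],[0,0,0,0,0,0,0],[0,0,0,0,0,0,0]]
  ]
}}

```text
time_s: 21.88
tool_pos: [0.5784, 0.0427, 0.0438]
tool_rot: [-179.9, -0.9, -179.5]
force: [-19.1, -3.2, 15.8]
grip_width: 0.0006
grasp_force: 9.7
```

```bash
python3 -c "
from h import *
st();print(env.sign_off())"
```

```text
t 21.88 pos [578.4  42.7  43.8] rot [-179.92   -0.9  -179.5 ] w 0.6 F [-19.13  -3.16  15.75] g 9.658048264682293
the job is handed in; nothing more can be done
None
```

I stacked the three green substrates squarely on the stage, pushed it about 53 mm (past the 43 mm click point) so the pile stands between the gauge heads, and handed in at 21.9 s with the hand still pushing at about 19 N; sign-off returned no verdict.

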